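Log the brass ring at the inspection bench

ROBOT

A 6-joint arm with a two-finger parallel gripper is mounted at the origin on the work surface. World frame = base frame: x ahead of the robot, y to its left, z up, the work surface at z = 0. Lengths are in m, angles in rad, forces in N, time in s.
With the tool pointing down it reaches from about 0.425 to 0.95 m from the base axis. Payload 3.5 kg.
Tool frame: the origin (TCP) lies between the finger pads; the fingertips stand 19 mm ahead of it and the grasp point (between the pads) is the TCP (ctrl.nose_length is the distance from the TCP to the fingertips, in m); z points along the fingers, y is the line along which they close (so a half turn about z gives the same grasp; the last joint's range is limited). The gripper opens to 85 mm and grips with 20 to 120 N. Pads are 22 mm wide; open, the fingers measure 114 mm over their backs; the gripper's body (76 mm by 85 mm) begins 54 mm behind the grasp point. The pads swing forward as they close: fully open they stand 13 mm farther back than shut.
Start: joints at [-1.252, 0.286, 1.577, -0, 1.279, -0.15], TCP at [0.305, -0.602, 0.25] pointing down, gripper open.
Joint ranges: [-2.77, 2.77], [-0.9, 2.22], [0.21, 2.48], [-1.53, 4.67], [0.24, 2.81], [-2.84, 2.84]. Speed limits (rad/s): [2.79, 2.79, 3.14, 3.14, 3.14, 3.14].

INTERFACE

Orientations are given as a unit quaternion [x, y, z, w].
In Python, from plant import ctrl gives the robot as it stands.
- The arm moves only by the tool apply_moves, never from a script. Its argument "series" is a list of rows, each a list of 6 numbers: the shift along the world's x, y, z scaled (see below), then the turn, a rotation vector about the world's x, y, z scaled (see below). A call has 1 to 20 rows; each row is the pose to reach, as a shift and turn from the pose commanded when the call began; what a row does not reach only later rows make up. The controller multiplies each number of a shift by 0.8 m and each number of a turn by 45 degrees. A row lasts 1/8 s, in which the tool goes at most 62.5 mm and 10.7 degrees, less where a joint would pass 70% of its speed; a pose out of reach is approached as far as the arm can. A call with a number of a shift or a turn outside -1 to 1 is refused whole. A call with a gripper value outside its range is refused whole. "jaw" is the opening, from 0 (shut) to 1 (fully open), set as the call begins (left out, the last holds). The fingers move at their own pace and stop on an object; "squeeze" is the grip in N (left out, the last holds). Time passes only in rows, so rows that repeat a pose let the fingers close. It gives the time, the measured TCP pose, the force, the opening and the grip force at its end, in the units of the state.
- ctrl.get_state(): the state, without advancing time (a new reading comes with each control period).
- ctrl.read_camera(name): name is "side" or "top" or "wrist"; returns the picture (400x640x3 uint8, red, green, blue); there is no depth.
- ctrl.get_calibration(name): a dict with "fx", "fy", "cx", "cy" (pixels), "dist_coeffs" ([k1, k2, p1, p2, k3] as OpenCV has them; the pictures are not rectified), "xyz" and "orientation" of the camera in the world; the wrist camera has in their place "hand_eye" (4x4, takes a point from camera to tool coordinates, whose origin is the TCP and whose axes are the flange's). Camera axes: x right, y up, looking along -z (the intrinsics and any distortion apply to the point x, -y, -z); pixel columns grow to the right and rows downward; lengths in m; the calibration is good to about 2 mm. A picture is of the moment at which its call begins: read the wrist's pose just before it. get_calibration takes no time and is no camera call.
- ctrl.sign_off(): hands the job in; it is judged then, once.
Trained networks look in the newest picture that a camera, given by its name, has taken for a name from the list of things; names that differ only in an ending like _2 or _b are one class to them, and where a whole thing is asked for, a point or a joint stands for the part that bears it (a point fixed in the world has none). Each returns a list of dicts, best first, with "p" (0 to 1); they miss things now and then, are a little off and sometimes report something else, mostly with a low value. They report only what shows in the picture. A call takes as long as a camera call.
- ctrl.boxes_of(thing, camera): "xy" ([column, row] as shares, 0 to 1, of the picture: columns of its width, rows of its height, amid what is visible of it).
- ctrl.silhouettes(thing, camera): "pixels" (400x640 bool, what is visible of it) and "xy" ([column, row] as shares, 0 to 1, of the picture: columns of its width, rows of its height, amid what is visible of it).
The state is a dict: "time": time; "qpos": joint angles; "dq": joint speeds; "joint_efforts": joint torques, N m; "eef_pos": TCP position; "tcp_rot": TCP orientation; "contact_force": force on the tool from outside, world axes, zero at the start; "wrist_torque": the same for the moment, N m; "opening": opening from 0.0 (shut) to 1.0 (fully open); "finger_force": force on a finger pad.
Only numpy, scipy, OpenCV 4.12 (cv2) and the standard library are available. Lean on these libraries where they do the work, as an engineer would, in place of code of your own. Each camera call takes 0.05 s, during which the arm holds its last target. There are 200 camera calls.

TASK

Log the brass ring as inspected: with closed fingertips gently press the yellow key of the tray on which the brass ring lies fully down and let it come up again, then press the green enter key on the grey box in the same way and withdraw. Press neither of the other two yellow keys, and leave the rings, the bottle and the screwdriver where they are; nothing is to be picked up.

Things in the scene. Friction and masses are not known exactly. Their poses are not given: they have to be found in the camera images.
- tray0: Fixed blue inspection tray, 160 (its x) x 84 (its y) x 18 mm high; origin at the centre of its underside, on the bench; z up. On top, towards its +x end, lies an white pad 76 x 76 x 3 mm with one ring on it; towards its -x end (50 mm from the centre) stands its round yellow key. The three trays look alike.
- pad0 (a point): Centre of the top of the white pad of tray0, 36 mm along the tray's +x, 21 mm above the bench; the ring on this tray lies within 6 mm of it.
- key0_top (a point): Centre of the top face of the yellow key of tray0, 42 mm above the bench when up: a push button 30 mm across in a black round collar 46 mm across. The key top stands 12 mm above the collar and still 4 mm above it when fully down. Moves down with the key.
- key0 (a joint): Travel of the yellow key of tray0: 0 m up, 0.008 m fully down. Spring: starts to move at 1.5 N, fully down at 5 N, comes up by itself.
- tray1: Fixed blue inspection tray, 160 (its x) x 84 (its y) x 18 mm high; origin at the centre of its underside, on the bench; z up. On top, towards its +x end, lies an white pad 76 x 76 x 3 mm with one ring on it; towards its -x end (50 mm from the centre) stands its round yellow key. The three trays look alike.
- pad1 (a point): Centre of the top of the white pad of tray1, 36 mm along the tray's +x, 21 mm above the bench; the ring on this tray lies within 6 mm of it.
- key1_top (a point): Centre of the top face of the yellow key of tray1, 42 mm above the bench when up: a push button 30 mm across in a black round collar 46 mm across. The key top stands 12 mm above the collar and still 4 mm above it when fully down. Moves down with the key.
- key1 (a joint): Travel of the yellow key of tray1: 0 m up, 0.008 m fully down. Spring: starts to move at 1.5 N, fully down at 5 N, comes up by itself.
- tray2: Fixed blue inspection tray, 160 (its x) x 84 (its y) x 18 mm high; origin at the centre of its underside, on the bench; z up. On top, towards its +x end, lies an white pad 76 x 76 x 3 mm with one ring on it; towards its -x end (50 mm from the centre) stands its round yellow key. The three trays look alike.
- pad2 (a point): Centre of the top of the white pad of tray2, 36 mm along the tray's +x, 21 mm above the bench; the ring on this tray lies within 6 mm of it.
- key2_top (a point): Centre of the top face of the yellow key of tray2, 42 mm above the bench when up: a push button 30 mm across in a black round collar 46 mm across. The key top stands 12 mm above the collar and still 4 mm above it when fully down. Moves down with the key.
- key2 (a joint): Travel of the yellow key of tray2: 0 m up, 0.008 m fully down. Spring: starts to move at 1.5 N, fully down at 5 N, comes up by itself.
- enter_box: Fixed grey box 100 x 100 x 35 mm high with the green enter key in the middle of its top; origin at the centre of its underside, on the bench.
- enter_top (a point): Centre of the top face of the green enter key, 59 mm above the bench when up: a push button 36 mm across in a black collar 52 mm across; it stands 12 mm above the collar, 4 mm when fully down. Moves down with the key.
- enter (a joint): Travel of the green enter key: 0 m up, 0.008 m fully down. Spring: starts to move at 1.5 N, fully down at 5 N, comes up by itself.
- ring_brass: Brass (golden) ring, loose, lying flat on the pad of one of the trays: 60 mm outside, 42 mm inside diameter, 14 mm high, its top 35 mm above the bench; origin at the centre of its underside.
- ring_steel: Bright steel (silver) ring, loose, lying flat on the pad of one of the trays: 60 mm outside, 42 mm inside diameter, 14 mm high, its top 35 mm above the bench; origin at the centre of its underside.
- ring_black: Black plastic ring, loose, lying flat on the pad of one of the trays: 60 mm outside, 42 mm inside diameter, 14 mm high, its top 35 mm above the bench; origin at the centre of its underside.
- bottle: Loose green glass bottle, standing at the left of the work, 64 mm across, 210 mm high; origin at the centre of its underside.
- screwdriver: Loose screwdriver with a red handle lying beyond the trays, 200 mm long (along its own x, blade at +x), 26 mm thick; origin at its middle, on the bench.

How it is judged:
On the way, in this order (a step that is already met when the one before it is completed fails the run):
1. the yellow key of the brass ring's tray is pressed down by the fingers, the enter key still up (((horizontal distance between ring_brass and pad0 below 0.03 m and value of joint key0 above 0.005 m and contact force between the fingers and tray0 above 0.5 N and value of joint enter below 0.002 m) or (horizontal distance between ring_brass and pad1 below 0.03 m and value of joint key1 above 0.005 m and contact force between the fingers and tray1 above 0.5 N and value of joint enter below 0.002 m) or (horizontal distance between ring_brass and pad2 below 0.03 m and value of joint key2 above 0.005 m and contact force between the fingers and tray2 above 0.5 N and value of joint enter below 0.002 m))), for 0.05 s.
2. that key is let up again (value of joint each of key0, key1, key2, enter below 0.002 m), for 0.1 s.
3. then the green enter key is pressed down by the fingers, the yellow keys up (value of joint each of key0, key1, key2 below 0.002 m and value of joint enter above 0.005 m and contact force between the fingers and enter_box above 0.5 N), for 0.05 s.
At the end, for the whole second after the job is handed in: All four keys are up again (within 2 mm), the rings lie at rest on their pads within 10 mm of where they began, the bottle stands upright and it and the screwdriver are within 15 mm of where they were (all of step 2 and (horizontal distance between ring_brass and pad0 below 0.03 m or horizontal distance between ring_brass and pad1 below 0.03 m or horizontal distance between ring_brass and pad2 below 0.03 m) and distance of each of ring_brass, ring_steel, ring_black from where it was at the start of the episode below 0.01 m and linear speed of each of ring_brass, ring_steel, ring_black below 0.02 m/s and distance of each of bottle, screwdriver from where it was at the start of the episode below 0.015 m and angle between bottle's own z axis and vertical below 0.1 rad); the robot touches nothing.
It fails at once if the yellow key of another ring's tray is pressed by more than 3 mm ((value of joint key0 above 0.003 m and horizontal distance between ring_brass and pad0 above 0.03 m) or (value of joint key1 above 0.003 m and horizontal distance between ring_brass and pad1 above 0.03 m) or (value of joint key2 above 0.003 m and horizontal distance between ring_brass and pad2 above 0.03 m)).
It fails at once if a ring is pushed or lifted more than 10 mm from its place (distance of any of ring_brass, ring_steel, ring_black from where it was at the start of the episode above 0.01 m).
It fails at once if the bottle or the screwdriver is moved more than 15 mm, or the bottle tipped (distance of any of bottle, screwdriver from where it was at the start of the episode above 0.015 m or angle between bottle's own z axis and vertical above 0.2 rad).
It fails at once if a tray or the box is pressed with more than 25 N (not gently) (contact force between any of the fingers, the arm and tray0 above 25 N or contact force between any of the fingers, the arm and tray1 above 25 N or contact force between any of the fingers, the arm and tray2 above 25 N or contact force between any of the fingers, the arm and enter_box above 25 N).
It also fails if it takes over 42 s, if anything falls off the work surface, if the arm or the gripper's body presses on something with over 40 N, if the wrist force passes 120 N, or if a joint passes its speed limit or range.

## Working session

There is one attempt and no reset: what is moved stays moved. The work goes in short steps, Python scripts to look and compute and a tool call to move; the robot and the scene stay as the last step left them, time stands still between calls to the robot, and variables do not carry over. Pictures are saved under pics/ and viewed, at most 10 in all, crops included, and the job is handed in when it is done.

Besides the shell and the picture viewer there is one more tool, called after "Emit:" in YAML: its name, and indented under it one key for each argument. apply_moves: Moves the arm, as the interface text tells. Shifts and turns lie within -1 to 1; 1 stands for 0.8 m of shift or 45 degrees of turn. Its arguments: {"type":"object","properties":{"series":{"type":"array"},"jaw":{"type":"number"},"squeeze":{"type":"number"}},"required":["series"]}

```bash
mkdir -p pics; cat > h.py <<'E'
import numpy as np, cv2
from scipy.spatial.transform import Rotation as R
from plant import ctrl
def ray(name,px,st=None):
    c=ctrl.get_calibration(name)
    K=np.array([[c['fx'],0,c['cx']],[0,c['fy'],c['cy']],[0,0,1.]])
    u=cv2.undistortPoints(np.array([[px]],float),K,np.array(c['dist_coeffs'],float))[0,0]
    d=np.array([u[0],-u[1],-1.])
    if name=='wrist':
        H=np.array(c['hand_eye']);Rt=R.from_quat(st['tcp_rot']).as_matrix()
        return Rt@H[:3,3]+np.array(st['eef_pos']),Rt@H[:3,:3]@d
    return np.array(c['xyz']),R.from_quat(c['orientation']).as_matrix()@d
def at(name,px,z,st=None):
    o,d=ray(name,px,st); return o+d*(z-o[2])/d[2]
def snap(name,f):
    im=ctrl.read_camera(name); cv2.imwrite('pics/'+f,im[:,:,::-1]); return im
E
python3 - <<'E'
from h import *
snap('top','top1.png')
for t,z in [('ring_brass',.028),('ring_steel',.028),('ring_black',.028),('key0_top',.042),('enter_top',.059),('tray0',.018),('bottle',.1),('enter_box',.035)]:
    for r in ctrl.boxes_of(t,'top')[:4]:
        px=np.array(r['xy'])*[640,400]; print(t,round(r['p'],2),px.round(),at('top',px,z).round(3))
print(ctrl.get_calibration('top')['xyz'],ctrl.get_state()['time'],ctrl.nose_length)
E
```

```text
ring_brass 0.47 [478. 181.] [ 0.66  -0.285  0.028]
ring_brass 0.3 [412. 182.] [ 0.659 -0.099  0.028]
ring_black 0.75 [399. 190.] [ 0.636 -0.065  0.028]
ring_black 0.69 [333. 231.] [0.526 0.12  0.028]
enter_top 0.43 [278. 206.] [0.592 0.267 0.059]
tray0 0.83 [406. 198.] [ 0.614 -0.084  0.018]
tray0 0.82 [479. 210.] [ 0.58  -0.288  0.018]
tray0 0.66 [338. 216.] [0.567 0.106 0.018]
bottle 0.89 [162. 247.] [0.48  0.567 0.1  ]
enter_box 0.61 [280. 207.] [0.59  0.266 0.035]
[0.43668772 0.10424077 1.25182053] 0.45 0.019
```

View pics/top1.png

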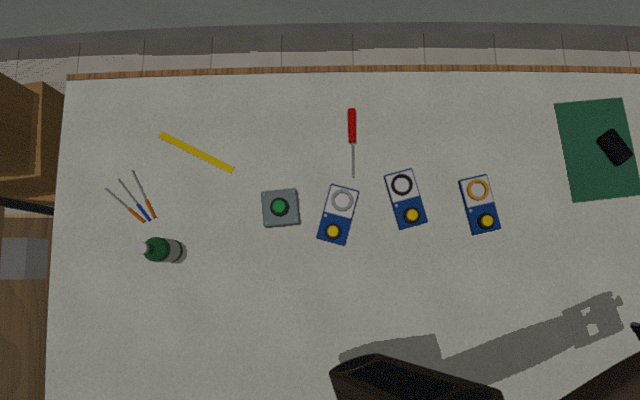

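The top view shows the brass ring at about (477,189) on the right-hand tray, with that tray's key at (487,221). Steel is on the left tray, black on the middle one, and the enter key is at (279,207). I'll refine the two key centres by colour.

```bash
python3 - <<'E'
from h import *
im=cv2.imread('pics/top1.png'); hsv=cv2.cvtColor(im,cv2.COLOR_BGR2HSV)
def cen(lo,hi,x,y,r):
    m=cv2.inRange(hsv,lo,hi); k=np.zeros_like(m); k[y-r:y+r,x-r:x+r]=1
    v,u=np.nonzero(m*k); return (u.mean(),v.mean()),len(u)
for n,a,z in [('key',((20,120,100),(35,255,255),487,221,11),.042),('brass',((10,90,80),(30,255,255),477,189,14),.032),('enter',((45,110,40),(85,255,255),279,207,13),.059)]:
    c,k=cen(*a); print(n,np.round(c,1),k,at('top',c,z).round(4))
s=ctrl.get_state(); print(s['eef_pos'],s['tcp_rot'],s['opening'])
E
```

```text
key [487.1 220.1] 93 [ 0.5492 -0.2998  0.042 ]
brass [477.7 189.3] 200 [ 0.6359 -0.2815  0.032 ]
enter [278.3 205.9] 151 [0.5908 0.2662 0.059 ]
[ 0.30498587 -0.60210249  0.25023128] [ 9.72651133e-01  2.32270887e-01 -1.54394044e-05 -9.27096343e-05] 0.9965077968826919
```

Emit:
apply_moves:
  series:
    - [0.305,0.378,-0.1,0,0,0]
    - [0.305,0.378,-0.1,0,0,0]
    - [0.305,0.378,-0.1,0,0,0]
    - [0.305,0.378,-0.1,0,0,0]
    - [0.305,0.378,-0.1,0,0,0]
    - [0.305,0.378,-0.1,0,0,0]
    - [0.305,0.378,-0.1,0,0,0]
    - [0.305,0.378,-0.1,0,0,0]
    - [0.305,0.378,-0.1,0,0,0]
    - [0.305,0.378,-0.1,0,0,0]
  jaw: 0
  squeeze: 20

```text
time: 1.7
eef_pos: [0.5483, -0.3015, 0.1709]
tcp_rot: [0.973, 0.231, 0.0, 0.0]
contact_force: [0.7, -0.9, 0.4]
opening: -0.005
finger_force: 0.0
```

```bash
python3 - <<'E'
from h import *
s=ctrl.get_state(); im=snap('wrist','w1.png')
print(s['eef_pos'],s['opening'],s['contact_force'])
hsv=cv2.cvtColor(im,cv2.COLOR_RGB2HSV)
n,l,st,c=cv2.connectedComponentsWithStats(cv2.inRange(hsv,(20,120,80),(35,255,255)))
for i in range(1,n):
    if st[i,4]>150: print(st[i],c[i].round(1),at('wrist',c[i],.042,s).round(4))
E
```

```text
[ 0.54833117 -0.30153827  0.17094685] -0.00533822521262566 [ 0.73190925 -0.93694282  0.42539151]
[  68   43   45   41 1458] [90.1 63. ] [ 0.568  -0.0987  0.042 ]
[298 179  34  35 920] [315.1 196.1] [ 0.5503 -0.299   0.042 ]
```

View pics/w1.png

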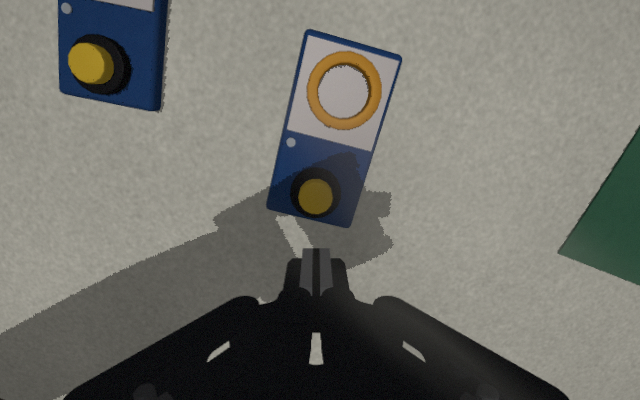

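The wrist view confirms the brass ring at (344,90) and its key at (315,196), within 2 mm of the top-camera estimate. Next I descend to the key, going slowly at contact.

Emit:
apply_moves:
  series:
    - [0.002,0.001,-0.06,0,0,0]
    - [0.002,0.001,-0.11,0,0,0]
    - [0.002,0.001,-0.13,0,0,0]
    - [0.002,0.001,-0.13,0,0,0]
    - [0.002,0.001,-0.1325,0,0,0]
    - [0.002,0.001,-0.135,0,0,0]
    - [0.002,0.001,-0.1375,0,0,0]
    - [0.002,0.001,-0.14,0,0,0]
    - [0.002,0.001,-0.14,0,0,0]

```text
time: 2.88
eef_pos: [0.5511, -0.2993, 0.059]
tcp_rot: [0.973, 0.232, 0.001, 0.001]
contact_force: [0.7, -0.7, 2.6]
opening: -0.002
finger_force: 1.1
```

Contact is about 2 mm into the travel, as expected. Now press the rest of the way.

Emit:
apply_moves:
  series:
    - [0,0,-0.0015,0,0,0]
    - [0,0,-0.003,0,0,0]
    - [0,0,-0.0045,0,0,0]
    - [0,0,-0.006,0,0,0]
    - [0,0,-0.007,0,0,0]
    - [0,0,-0.0075,0,0,0]
    - [0,0,-0.0075,0,0,0]

```text
time: 3.75
eef_pos: [0.5511, -0.2993, 0.0531]
tcp_rot: [0.973, 0.232, 0.0, 0.0]
contact_force: [1.2, -1.4, 6.0]
opening: 0.003
finger_force: 3.0
```

Fully down at 5.6 N. Lift off and go over the enter key.

Emit:
apply_moves:
  series:
    - [0,0,0.01,0,0,0]
    - [0,0,0.03,0,0,0]
    - [0,0,0.09,0,0,0]
    - [0,0,0.15,0,0,0]
    - [0,0,0.15,0,0,0]
    - [0.05,0.706,0.15,0,0,0]
    - [0.05,0.706,0.15,0,0,0]
    - [0.05,0.706,0.15,0,0,0]
    - [0.05,0.706,0.15,0,0,0]
    - [0.05,0.706,0.15,0,0,0]
    - [0.05,0.706,0.15,0,0,0]
    - [0.05,0.706,0.15,0,0,0]
    - [0.05,0.706,0.15,0,0,0]
    - [0.05,0.706,0.15,0,0,0]
    - [0.05,0.706,0.15,0,0,0]
    - [0.05,0.706,0.15,0,0,0]
    - [0.05,0.706,0.15,0,0,0]

```text
time: 5.88
eef_pos: [0.5902, 0.2643, 0.1716]
tcp_rot: [0.973, 0.231, -0.001, 0.0]
contact_force: [-0.3, -0.0, 0.5]
opening: -0.0
finger_force: 0.0
```

```bash
python3 - <<'E'
from h import *
s=ctrl.get_state(); im=snap('wrist','w2.png')
print(s['eef_pos'],s['opening'],s['contact_force'])
hsv=cv2.cvtColor(im,cv2.COLOR_RGB2HSV)
n,l,st,c=cv2.connectedComponentsWithStats(cv2.inRange(hsv,(45,110,30),(85,255,255)))
for i in range(1,n):
    if st[i,4]>150: print(st[i],c[i].round(1),at('wrist',c[i],.059,s).round(4))
E
```

```text
[0.59020439 0.26432683 0.17156165] -0.0002095026878409948 [-0.29994519 -0.0297049   0.48770194]
[  0 137   9  40 237] [  3.2 157.9] [0.5138 0.5034 0.059 ]
[ 292  178   44   45 1500] [313.2 200.5] [0.5924 0.2688 0.059 ]
```

View pics/w2.png

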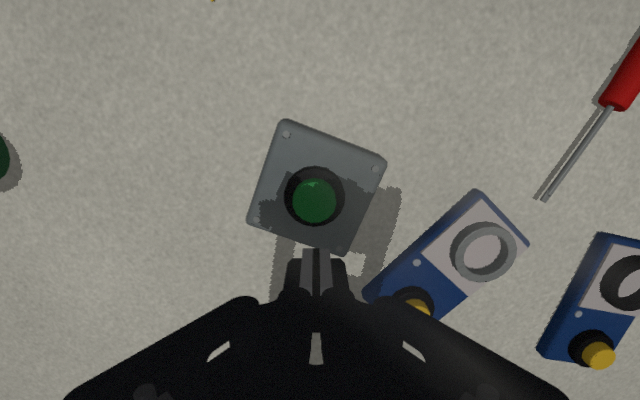

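The enter key is at (313,200) in the wrist view, about 2 mm in x and 3 mm in y from the target. Descend the same way.

Emit:
apply_moves:
  series:
    - [0.002,0.004,-0.05,0,0,0]
    - [0.002,0.004,-0.09,0,0,0]
    - [0.002,0.004,-0.11,0,0,0]
    - [0.002,0.004,-0.11,0,0,0]
    - [0.002,0.004,-0.1125,0,0,0]
    - [0.002,0.004,-0.115,0,0,0]
    - [0.002,0.004,-0.1175,0,0,0]
    - [0.002,0.004,-0.12,0,0,0]
    - [0.002,0.004,-0.12,0,0,0]

```text
time: 7.05
eef_pos: [0.5925, 0.2692, 0.0768]
tcp_rot: [0.973, 0.232, 0.0, -0.0]
contact_force: [-0.4, 0.4, 2.1]
opening: -0.001
finger_force: 0.9
```

Emit:
apply_moves:
  series:
    - [0,0,-0.0015,0,0,0]
    - [0,0,-0.003,0,0,0]
    - [0,0,-0.0045,0,0,0]
    - [0,0,-0.006,0,0,0]
    - [0,0,-0.0075,0,0,0]
    - [0,0,-0.0085,0,0,0]
    - [0,0,-0.009,0,0,0]
    - [0,0,-0.009,0,0,0]

```text
time: 8.05
eef_pos: [0.5926, 0.2692, 0.0701]
tcp_rot: [0.973, 0.232, 0.0, -0.0]
contact_force: [-0.9, 0.4, 6.6]
opening: -0.002
finger_force: 3.5
```

Fully down at about 6 N, so withdraw.

Emit:
apply_moves:
  series:
    - [0,0,0.01,0,0,0]
    - [0,0,0.03,0,0,0]
    - [0,0,0.09,0,0,0]
    - [0,0,0.15,0,0,0]
    - [0,0,0.15,0,0,0]
    - [0,0,0.15,0,0,0]
    - [0,0,0.15,0,0,0]

```text
time: 8.93
eef_pos: [0.5908, 0.2686, 0.1867]
tcp_rot: [0.973, 0.232, -0.002, 0.0]
contact_force: [-0.1, 0.6, 0.2]
opening: 0.005
finger_force: 0.0
```

```bash
python3 - <<'E'
from h import *
s=ctrl.get_state(); print(s['eef_pos'],s['contact_force'],s['time'])
print(ctrl.sign_off())
E
```

```text
[0.59083766 0.26861357 0.18674105] [-0.10443724  0.6310338   0.24383751] 8.925
the job is handed in; nothing more can be done
None
```

I pressed the brass ring's yellow key (right-hand tray) and then the green enter key fully down at about 6 N each, released both, withdrew clear and handed the job in at 8.9 s; the hand-in returned no verdict.

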